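# Slide the catch tray in under the impeller on the balancing stand

### The job

With the fingertips, push the blue catch tray along the bench and through the narrow gap between the two green pedestals of the balancing stand, until it sits centred under the impeller, sticking out equally on either side of the pedestals, and leave it there. Push it only from outside, flat on the bench: do not reach into it, grip it by its wall or lift it. Keep the robot's hands off the stand and its impeller, and leave the coupling half, collar, scribe and bearing where they lie.

Things in the scene. Friction and masses are not known exactly. Their poses are not given: they have to be found in the camera images.
- tray: Loose open catch tray, blue pressed steel, 0.4 to 0.8 kg, flat on the bench: 130 mm wide (its x), 240 mm long (its y), 35 mm high, walls 3 mm thick, rim bead 2 mm higher, plan corners of 20 mm radius, both ends alike. Origin: centre of its underside; z up. It starts in front of one open side of the stand (left or right of it), askew and off line.
- stand: Two green pedestals bolted to the bench, up to 180 mm high. Origin: on the bench midway between them, right below the impeller's middle; x runs from pedestal to pedestal, y is the way through the gap (both ends open), z up. Feet 52 mm (x) by 100 mm (y) by 16 mm high, centred on y = 0, inner edges 69 mm from the origin in x: the gap is 138 mm wide and 100 mm long.
- impeller (a joint): Turn (rad, any value) of the freely turning bronze impeller on its mandrel, carried by the stand above the gap. The mandrel, 20 mm thick and 310 mm long, lies along the stand's x, 180 mm above the bench; the impeller at its middle is 125 mm in diameter and 45 mm thick: 62 mm either side in the stand's y, from 117 to 243 mm above the bench.
- coupling: Bystander: loose black cast-iron pump coupling half, flange 96 mm in diameter and 16 mm thick, hub 58 mm, 46 mm high overall. Origin: centre of its underside.
- collar: Bystander: loose knurled aluminium shaft collar lying flat, 46 mm outside, 22 mm bore, 18 mm high. Origin: centre of its underside.
- scribe: Bystander: loose brass scribe lying on the bench, 140 mm long along its x, 8 mm thick. Origin: under the shaft, 60 mm from its blunt end and 80 mm from its point.
- bearing: Bystander: loose sealed steel ball bearing lying flat, 52 mm in diameter, 15 mm high. Origin: centre of its underside.

How it is judged:
By the outcome, as a careful person would: the job done as asked, in the order asked, and still so for the second after the job is handed in, with the robot touching nothing.
It also fails if it takes over 72 s, if anything falls off the work surface, if the arm or the gripper's body presses on something with over 40 N, if the wrist force passes 120 N, or if a joint passes its speed limit or range.

### The arm

A 6-joint arm with a two-finger parallel gripper is mounted at the origin on the work surface. World frame = base frame: x ahead of the robot, y to its left, z up, the work surface at z = 0. Lengths are in m, angles in degrees, forces in N, time in s.
With the tool pointing down it reaches from about 0.4 to 0.825 m from the base axis. Payload 7 kg.
Tool frame: the origin (TCP) lies midway between the tips of the shut fingers; the grasp point (between the pads) lies 19 mm behind it; y points along the fingers, z is the direction in which the jaws open and shut, and the axes are right-handed (so a half turn about y gives the same grasp; the last joint's range is limited). The gripper opens to 88 mm and grips with 3 to 60 N. Pads are 19 mm wide; open, the fingers measure 130 mm over their backs; the gripper's body (78 mm by 193 mm) begins 47 mm behind the grasp point.
Start: joints at [81.824, 20.546, 0.682, 0, -70.136, -16.507], TCP at [0.282, 0.613, 0.227] pointing down, gripper open.
Joint ranges: [-176.03, 176.03], [-82.01, 121.73], [-58.28, 71.71], [-173.87, 95.51], [-174.79, -0.11], [-173.66, 173.66]. Speed limits (degrees/s): [136.94, 136.94, 172.46, 180, 180, 180].

### API

Orientations are given as [roll, pitch, yaw] about the fixed x, y, z axes, in that order (R = Rz(yaw) Ry(pitch) Rx(roll)).
In Python, from plant import ctrl gives the robot as it stands.
- The arm moves only by the tool step_arm, never from a script. Its argument "rows" is a list that holds one entry, the list of rows, each a list of 7 numbers: the gripper command: -1 is shut, 1 is fully open, values between are in proportion, then the shift along the world's x, y, z in cm, then the turn, a rotation vector about the world's x, y, z in degrees. In form: [[[fingers, tx, ty, tz, rx, ry, rz], ...]]. A call has 1 to 12 rows; each row shifts and turns the commanded pose from where the row before left it; what a row does not reach is not made up. A row lasts 1/8 s, in which the tool goes at most 62.5 mm and 10.7 degrees, less where a joint would pass 70% of its speed; a pose out of reach is approached as far as the arm can. A call is refused whole if a number of a shift passes 6.25 or a number of a turn 10.7, either way. A call with a gripper value outside its range is refused whole. The fingers move at their own pace and stop on an object; the grip force is fixed at half the most. Time passes only in rows, so rows that do not move let the fingers close. It gives the time, the measured TCP pose, the force and the opening at its end, in the units of the state.
- ctrl.get_obs(): the state, without advancing time (a new reading comes with each control period).
- ctrl.snapshot(name): name is "side" or "top" or "wrist"; returns the picture (420x560x3 uint8, blue, green, red); there is no depth.
- ctrl.camera_params(name): a dict with "vertical_fov" (degrees; the focal length in pixels is half the picture's height over the tangent of half this angle, whatever the lens; pixels are square), "cx", "cy" (the principal point, pixels), "rvec" (rotation vector, rad) and "tvec" (3), from world to camera coordinates, as OpenCV has them. Camera axes: x right, y down, z forward; pixel columns grow to the right and rows downward; lengths in m; the calibration is good to about 2 mm. A picture is of the moment at which its call begins: read the wrist's pose just before it. camera_params takes no time and is no camera call; for the wrist camera it gives the pose at the moment of the call.
- ctrl.close_job(): hands the job in, once; it reports no verdict.
The state is a dict: "clock": time; "joint_pos": joint angles; "qvel": joint speeds; "tau": joint torques, N m; "tool_pos": TCP position; "orientation": TCP orientation; "force": force on the tool from outside, world axes, zero at the start; "moment": the same for the moment, N m; "opening": finger opening in m.
Only numpy, scipy, OpenCV 4.12 (cv2) and the standard library are available. Lean on these libraries where they do the work, as an engineer would, in place of code of your own. Each camera call takes 0.05 s, during which the arm holds its last target. There are 200 camera calls.

## Working session

There is one attempt and no reset: what is moved stays moved. The work goes in short steps, Python scripts to look and compute and a tool call to move; the robot and the scene stay as the last step left them, time stands still between calls to the robot, and variables do not carry over. Pictures are saved under pics/ and viewed, about 8 in all and at most 12, crops included, and the job is handed in when it is done.

Besides the shell and the picture viewer there is one more tool, called as name(argument=value, ...) on one line, values as JSON. step_arm: Moves the arm, as the interface text tells. Its arguments: {"type":"object","properties":{"rows":{"type":"array"}},"required":["rows"]}

```bash
mkdir -p pics; ls
python3 - <<'E'
from plant import ctrl
import cv2
print(ctrl.get_obs())
for n in("top","side"):
    cv2.imwrite(f"pics/{n}0.png",ctrl.snapshot(n)); print(n,ctrl.camera_params(n))
E
```

```text
pics
{'clock': 0.0, 'joint_pos': array([ 8.18228402e+01,  2.05901955e+01,  6.31620395e-01, -1.95662660e-02,
       -7.01353450e+01, -1.65075226e+01]), 'qvel': array([ 0.01437164,  0.01519146,  0.0086368 ,  0.04018953,  0.1104683 ,
       -0.15440482]), 'tau': array([ 1.28298463e-03, -5.82720029e+01,  2.93057102e+01,  6.99721277e+00,
        6.89860142e-03, -1.52816228e-04]), 'tool_pos': array([0.28171068, 0.61284743, 0.22562206]), 'orientation': array([-8.99047243e+01,  9.05379643e-03,  1.55308661e+02]), 'force': array([ 0.91685056, -0.22621874,  0.45399461]), 'moment': array([-0.04235777, -0.00688691, -0.00504291]), 'opening': 0.0877770822140437}
top {'vertical_fov': 57.29582678603477, 'cx': 277.9461984101743, 'cy': 205.96070783313246, 'rvec': array([ 2.17224781, -2.18722056,  0.06684823]), 'tvec': array([0.07723713, 0.6431149 , 0.87139411])}
side {'vertical_fov': 57.345851766780335, 'cx': 284.4665461919206, 'cy': 208.76375111578804, 'rvec': array([ 2.0011668 , -0.66585791,  0.36872501]), 'tvec': array([-0.48673592,  0.35396729,  0.48191243])}
```

View pics/top0.png

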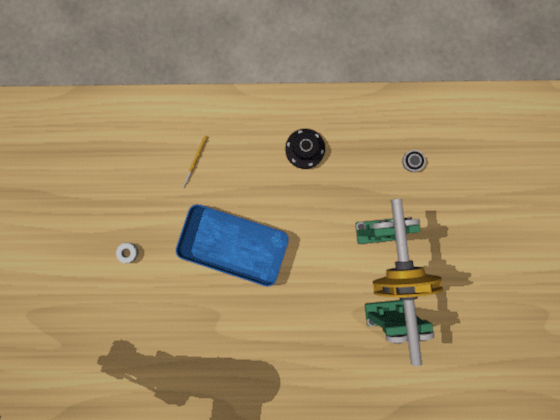

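View pics/side0.png

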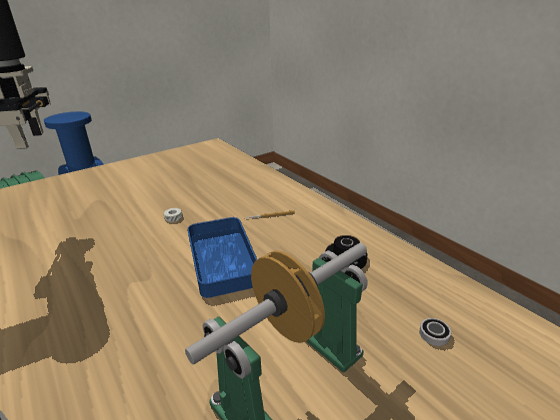

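```bash
cat > h.py <<'E'
import numpy as np, cv2
from plant import ctrl
def cam(n):
    p=ctrl.camera_params(n); f=210/np.tan(np.radians(p["vertical_fov"])/2)
    K=np.array([[f,0,p["cx"]],[0,f,p["cy"]],[0,0,1]]); R=cv2.Rodrigues(p["rvec"])[0]
    return K,R,p["tvec"],-R.T@p["tvec"]
def plane(c,uv,z):
    K,R,t,C=c; uv=np.atleast_2d(uv).astype(float)
    d=np.c_[uv,np.ones(len(uv))]@np.linalg.inv(K).T@R
    return (C+d*((z-C[2])/d[:,2])[:,None])[:,:2]
def proj(c,X):
    K,R,t,C=c; x=(np.atleast_2d(X)@R.T+t)@K.T; return x[:,:2]/x[:,2:]
def mask(im,lo,hi):
    m=cv2.inRange(cv2.cvtColor(im,cv2.COLOR_BGR2HSV),lo,hi)
    return m
def big(m):
    cs=cv2.findContours(m,cv2.RETR_EXTERNAL,cv2.CHAIN_APPROX_NONE)[0]
    return sorted(cs,key=cv2.contourArea)[::-1]
def tray(c,im,ret=False):
    k=big(mask(im,(100,100,30),(125,255,255)))[0][:,0,:]
    p=plane(c,k,0.037); (x,y),(w,h),a=cv2.minAreaRect((p*1000).astype(np.float32))
    if w>h: a+=90; w,h=h,w       # long axis direction = a+90
    ang=a+90
    return np.array([x,y]),(w,h),((ang+90)%180)-90,p
E
python3 - <<'E'
from h import *
c=cam("top"); im=cv2.imread("pics/top0.png")
print("C",c[3]); print("tray",tray(c,im)[:3])
for z in(0,.037):print(plane(c,[[280,84],[0,0]],z))
e=plane(c,[[397,200],[416,364]],.18);print("mandrel",e,np.linalg.norm(e[0]-e[1]),e.mean(0))
for n,uv,z in(("coup",[305,148],.04),("collar",[127,253],.018),("scribe",[[205,137],[185,187]],.004),("bearing",[414,160],.015)):print(n,plane(c,uv,z))
cv2.imwrite("pics/crop.png",cv2.resize(im[180:380,340:460],None,fx=4,fy=3.0*4/3,interpolation=cv2.INTER_CUBIC)[:600*2])
i2=cv2.resize(im[185:375,345:455],None,fx=3.1,fy=3.1,interpolation=cv2.INTER_CUBIC);cv2.imwrite("pics/crop.png",i2)
E
```

```text
C [0.57936484 0.06362261 0.91606691]
tray (array([555.24914551, 178.4498291 ]), (128.86875915527344, 238.3118896484375), 71.90943908691406)
[[0.94425109 0.06610022]
 [1.16773657 0.76612597]]
[[0.92951331 0.06600015]
 [1.1439722  0.73775181]]
mandrel [[ 0.64215573 -0.15693838]
 [ 0.33615149 -0.18336435]] 0.30714316635976885 [ 0.48915361 -0.17015137]
coup [[0.77612601 0.00932705]]
collar [[0.5366143  0.42557544]]
scribe [[0.81328561 0.24811224]
 [0.69215256 0.29521622]]
bearing [[ 0.75072842 -0.24910833]]
```

View pics/crop.png

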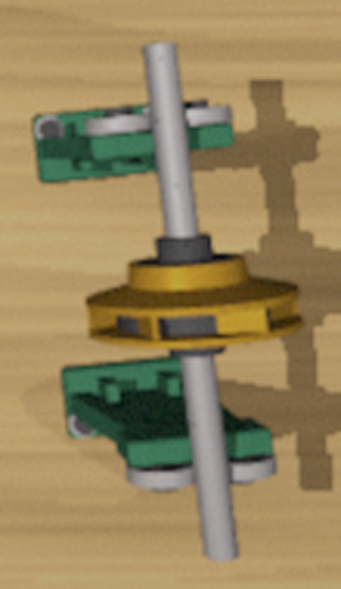

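Run:
```python
from h import *
c=cam("top"); s=cam("side")
q=np.array([[42,182],[62,367],[35,116],[157,172],[180,360]])/3.1+[345,185]
p=plane(c,q,.016); print(p); print("gap",np.linalg.norm(p[0]-p[1]),"mid",p[:2].mean(0))
d=p[0]-p[1]; print("xaxis ang feet",np.degrees(np.arctan2(*d[::-1])))
e=plane(c,[[396.6,199.5],[416,364.7]],.18); d=e[0]-e[1]; print("mandrel ang",np.degrees(np.arctan2(*d[::-1])),np.linalg.norm(d)); o=e.mean(0)
a=np.arctan2(*d[::-1]); ux=np.array([np.cos(a),np.sin(a)]); uy=np.array([-ux[1],ux[0]])
print("feet pts in stand frame(mandrel)",(p-o)@np.c_[ux,uy]*1000, o)
# side view check of mandrel ends
print("side proj",proj(s,np.c_[e,[.18,.18]]))
im=cv2.imread("pics/side0.png")
for corner in p[:2]: print(proj(s,[*corner,.016]))
# tray mask refinement: edge lines (rim) sides
t=tray(c,cv2.imread("pics/top0.png"))
ang=np.radians(t[2]); L=np.array([np.cos(ang),np.sin(ang)]);W=np.array([-L[1],L[0]])
q=(t[3]*1000-t[0])@np.c_[L,W]
for nm,i,j,lim in(("L",0,1,45),("W",1,0,95)):
  for sg in(1,-1):
    m=(abs(q[:,j])<lim)&(q[:,i]*sg>40); print(nm,sg,np.median(q[m,i]),np.polyfit(q[m,j],q[m,i],1))
k=big(mask(im,(100,100,30),(125,255,255)))[:3]; print([ (cv2.contourArea(x),cv2.boundingRect(x)) for x in k])
```

```text
[[ 0.55478312 -0.11401789]
 [ 0.41805334 -0.12588753]
 [ 0.6043088  -0.10982004]
 [ 0.56171508 -0.20023653]
 [ 0.4227653  -0.21329507]]
gap 0.13724402098903216 mid [ 0.48641823 -0.11995271]
xaxis ang feet 4.961459667886153
mandrel ang 5.028455317051066 0.30942814493679416
feet pts in stand frame(mandrel) [[ 70.41197605  49.76487063]
 [-66.83195111  49.9253493 ]
 [120.1149816   49.605611  ]
 [ 69.76014266 -36.72952502]
 [-69.79943861 -37.5587995 ]] [ 0.48900406 -0.16976287]
side proj [[360.72840896 248.96018776]
 [186.4648707  357.06585771]]
[[300.03540954 331.7972588 ]]
[[235.91304635 377.37424596]]
L 1 118.32087351807502 [-2.52813332e-03  1.18313754e+02]
L -1 -117.82747456637668 [ 5.85082286e-04 -1.17830144e+02]
W 1 63.359606247225045 [-6.76636475e-04  6.33531427e+01]
W -1 -63.387402232000795 [-1.83619002e-04 -6.33680134e+01]
[(3986.5, (188, 218, 69, 80)), (1837.5, (44, 112, 59, 62))]
```

Top view: the tray is centred at about (0.555, 0.178), with its long axis at 71.9° (measured 129×238 mm). The stand is at about (0.490, -0.170) with its y-axis at 95°; the gap measures 137 mm and the mandrel 309 mm. All of these agree with the given sizes.

I'll push the tray's long side from +x first to line it up, then push its end.

step_arm(rows=[[[1,4.47,-3.2,0,0,0,1.1],[1,4.47,-3.2,0,0,0,1.1],[1,4.47,-3.2,0,0,0,1.1],[1,4.47,-3.2,0,0,0,1.1],[1,4.47,-3.2,0,0,0,1.1],[1,4.47,-3.2,0,0,0,1.1],[1,1.91,-5.42,0,0,0,0],[1,1.91,-5.42,0,0,0,0],[1,1.91,-5.42,0,0,0,0],[1,1.91,-5.42,0,0,0,0],[1,1.91,-5.42,0,0,0,0],[1,0,0,0,0,0,0]]])

```text
clock: 1.6
tool_pos: [0.6462, 0.1464, 0.226]
orientation: [-89.9, -0.0, 161.7]
force: [0.1, -0.6, -0.4]
opening: 0.0881
```

step_arm(rows=[[[1,0,0.2,-5,0,0,0.3],[1,0,0,-5,0,0,0],[1,0,0,-5,0,0,0],[1,0,0,-4,0,0,0],[1,0,0,-1.5,0,0,0],[1,0,0,-0.9,0,0,0],[1,0,0,0,0,0,0]]])

```text
clock: 2.48
tool_pos: [0.646, 0.1527, 0.0132]
orientation: [-90.0, 0.0, 162.2]
force: [0.3, 0.1, 0.5]
opening: 0.0877
```

Run:
```python
from h import *
im=ctrl.snapshot("top"); cv2.imwrite("pics/top1.png",im); print(tray(cam("top"),im)[:3])
```

```text
(array([554.96130371, 178.46374512]), (128.42738342285156, 236.82778930664062), 72.04640197753906)
```

View pics/top1.png

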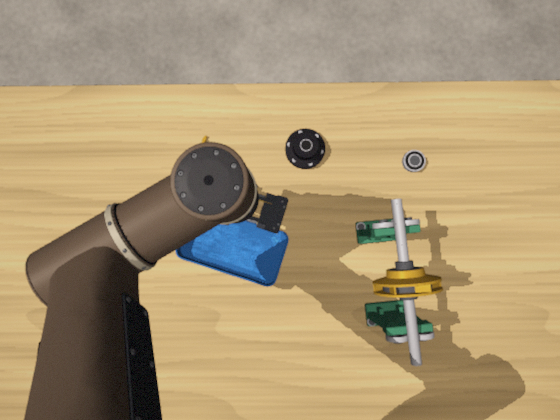

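step_arm(rows=[[[1,-0.6,0.08,-0.1,0,0,0],[1,-0.6,0.08,-0.1,0,0,0],[1,-0.4,0.08,0,0,0,0],[1,-0.4,0,0,0,0,0],[1,-0.72,0.44,0,0,0,1.9],[1,-0.72,0.44,0,0,0,1.9],[1,-0.72,0.44,0,0,0,1.9],[1,-0.72,0.44,0,0,0,1.9],[1,-0.78,0.34,0,0,0,1.9],[1,-0.78,0.34,0,0,0,1.9],[1,-0.78,0.34,0,0,0,1.9],[1,-0.78,0.34,0,0,0,1.9]]])

```text
clock: 4.03
tool_pos: [0.5657, 0.1865, 0.011]
orientation: [-90.0, 0.1, 177.6]
force: [5.5, -0.5, 3.0]
opening: 0.0877
```

step_arm(rows=[[[1,-0.81,0.23,0,0,0,1.9],[1,-0.81,0.23,0,0,0,1.9],[1,-0.81,0.23,0,0,0,1.9],[1,-0.81,0.23,0,0,0,1.9],[1,0,0,0,0,0,0]]])

```text
clock: 4.65
tool_pos: [0.5323, 0.1954, 0.0106]
orientation: [-90.0, -0.0, -174.9]
force: [1.9, 1.5, 0.8]
opening: 0.0878
```

Run:
```python
from h import *
im=ctrl.snapshot("top"); cv2.imwrite("pics/top2.png",im); print(tray(cam("top"),im)[:3])
```

```text
(array([456.38421631, 186.53598022]), (128.68511962890625, 232.77734375), -84.63468790054321)
```

View pics/top2.png

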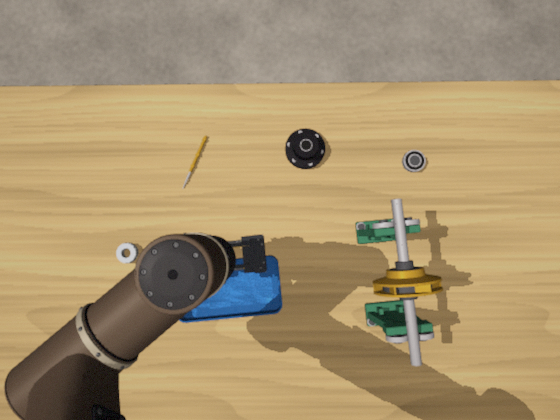

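step_arm(rows=[[[1,2,0.2,0,0,0,0],[1,1,0,3,0,0,0],[1,0,0,6,0,0,0],[1,0,0,4,0,0,0]]])

```text
clock: 5.2
tool_pos: [0.5624, 0.1964, 0.1418]
orientation: [-90.0, -0.1, -175.0]
force: [0.2, -0.2, -0.3]
opening: 0.0879
```

Run:
```python
from h import *
o=ctrl.get_obs();print(o["joint_pos"],o["tool_pos"],o["orientation"])
```

```text
[ 3.80190121e+01  1.71030593e+01 -1.60956342e+01 -3.07421068e-02
 -5.69194579e+01  5.69711339e+01] [0.56236726 0.19642499 0.1418279 ] [-8.99571652e+01 -1.13082182e-01 -1.75026702e+02]
```

step_arm(rows=[[[0.36,-1.32,1.61,0,0,0,-10],[0.36,-1.32,1.61,0,0,0,-10],[0.36,-1.32,1.61,0,0,0,-10],[0.36,-1.32,1.61,0,0,0,-10],[0.36,-1.32,1.61,0,0,0,-10],[0.36,-1.32,1.61,0,0,0,-10],[0.36,-1.32,1.61,0,0,0,-10],[0.36,-1.32,1.61,0,0,0,-10],[0.36,-1.32,1.61,0,0,0,-10],[0.36,0,0,0,0,0,0]]])

```text
clock: 6.45
tool_pos: [0.4428, 0.3417, 0.1396]
orientation: [-89.9, 0.1, 95.0]
force: [-1.1, 0.4, 1.0]
opening: 0.0595
```

Run:
```python
from h import *
im=ctrl.snapshot("top"); cv2.imwrite("pics/top3.png",im); print(tray(cam("top"),im)[:3])
im=ctrl.snapshot("wrist"); cv2.imwrite("pics/wr3.png",im); print(tray(cam("wrist"),im)[:3],cam("wrist")[3])
o=ctrl.get_obs();print(o["joint_pos"])
```

```text
(array([456.65921021, 188.8142395 ]), (129.33938598632812, 238.07888793945312), -84.72608995437622)
(array([450.87335205, 238.39962769]), (111.73723602294922, 124.42506408691406), -84.74584674835205) [0.45079178 0.26229567 0.29833014]
[ 5.75764318e+01  1.40518983e+01 -2.07285258e+01 -2.84445431e-02
 -5.53548653e+01 -5.23560888e+01]
```

View pics/top3.png

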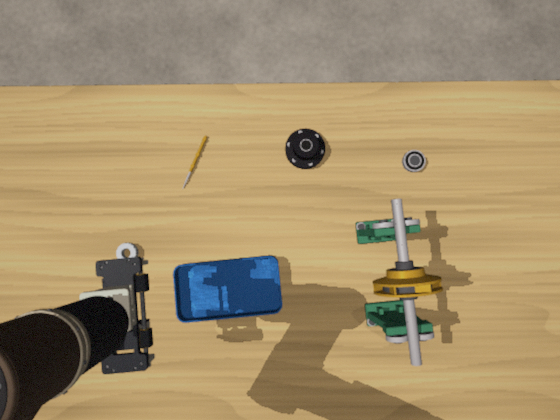

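step_arm(rows=[[[0.36,0,0,-5,0,0,0],[0.36,0,0,-5,0,0,0],[0.36,0,0,-2,0,0,0],[0.36,0,0,-0.9,0,0,0],[0.36,0.07,-0.8,0,0,0,0],[0.36,0.07,-0.8,0,0,0,0],[0.36,0.04,-0.4,0,0,0,0],[0.36,0.04,-0.4,0,0,0,0],[0.36,0.06,-0.7,0,0,0,0],[0.36,0.09,-1.0,0,0,0,0],[0.36,0.09,-1.0,0,0,0,0],[0.36,0.09,-1.0,0,0,0,0]]])

```text
clock: 8.05
tool_pos: [0.4509, 0.2822, 0.0124]
orientation: [-90.1, -0.1, 95.1]
force: [0.6, 4.9, 4.6]
opening: 0.0596
```

step_arm(rows=[[[0.36,0.09,-1.0,0,0,0,0],[0.36,0.09,-1.0,0,0,0,0],[0.36,0.09,-1.0,0,0,0,0],[0.36,0.09,-1.0,0,0,0,0],[0.36,0.09,-1.0,0,0,0,0],[0.36,0.09,-1.0,0,0,0,0],[0.36,0.09,-1.0,0,0,0,0],[0.36,0.09,-1.0,0,0,0,0],[0.36,0.09,-1.0,0,0,0,0],[0.36,0.09,-1.0,0,0,0,0],[0.36,0.04,-0.5,0,0,0,0],[0.36,0,0,0,0,0,0]]])

```text
clock: 9.55
tool_pos: [0.4599, 0.1762, 0.012]
orientation: [-90.1, -0.0, 95.0]
force: [0.8, 2.3, 2.7]
opening: 0.0596
```

```bash
cat >> h.py <<'E'
O=np.array([.4897,-.1698]); A=np.radians(5); UX=np.array([np.cos(A),np.sin(A)]); UY=np.array([-UX[1],UX[0]])
def sides(p,ylo,yhi):
    """p world rim pts -> stand frame mm; fits left/right sides within y range, returns mid x, tilt"""
    q=(p-O)@np.c_[UX,UY]*1000; r=[]
    for sg in(1,-1):
        m=(q[:,1]>ylo)&(q[:,1]<yhi); xm=np.median(q[m,0][q[m,0]*sg>30]); m&=abs(q[:,0]-xm)<4
        k=np.polyfit(q[m,1],q[m,0],1); r.append((round(xm,1),round(np.degrees(np.arctan(-k[0])),2),int(m.sum())))
    return r,q
E
python3 - <<'E'
from h import *
im=ctrl.snapshot("top"); cv2.imwrite("pics/top4.png",im); t=tray(cam("top"),im); print(t[:3],(t[0]/1000-O)@np.c_[UX,UY])
r,q=sides(t[3],110,280); print(r,np.percentile(q[:,1],[1,99]),q[abs(q[:,0])<40][:,1].min())
E
```

```text
(array([469.92803955,  39.12507629]), (130.22415161132812, 225.44277954101562), -85.1776795387268) [-0.0014877   0.20985329]
[(np.float64(62.2), np.float64(-0.06), 75), (np.float64(-65.0), np.float64(0.0), 76)] [ 97.34319017 321.65997497] 97.1124958461855
```

View pics/top4.png

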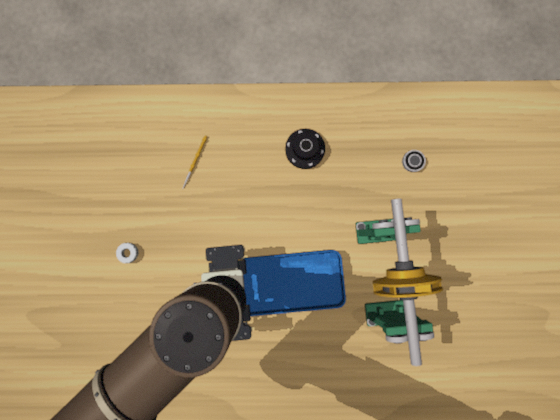

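step_arm(rows=[[[0.36,0.07,-0.4,0,0,0,0],[0.36,0.11,-0.7,0,0,0,0],[0.36,0.12,-0.7,0,0,0,0],[0.36,0.12,-0.7,0,0,0,0],[0.36,0.11,-0.7,0,0,0,0],[0.36,0,0,0,0,0,0]]])

```text
clock: 10.35
tool_pos: [0.4645, 0.1438, 0.0115]
orientation: [-90.0, 0.0, 95.0]
force: [1.2, 2.0, 1.3]
opening: 0.0595
```

Run:
```python
from h import *
im=ctrl.snapshot("top"); cv2.imwrite("pics/top5.png",im); t=tray(cam("top"),im); print(t[:3])
r,q=sides(t[3],85,250); print(r,q[abs(q[:,0])<40][:,1].min())
cv2.imwrite("pics/crop5.png",cv2.resize(im[200:360,250:450],None,fx=3.6,fy=3.6,interpolation=cv2.INTER_CUBIC))
```

```text
(array([475.51864624,   4.50630188]), (129.8477020263672, 220.99974060058594), -85.14258480072021)
[(np.float64(64.5), np.float64(-0.05), 73), (np.float64(-62.6), np.float64(0.06), 73)] 64.36234779366998
```

View pics/crop5.png

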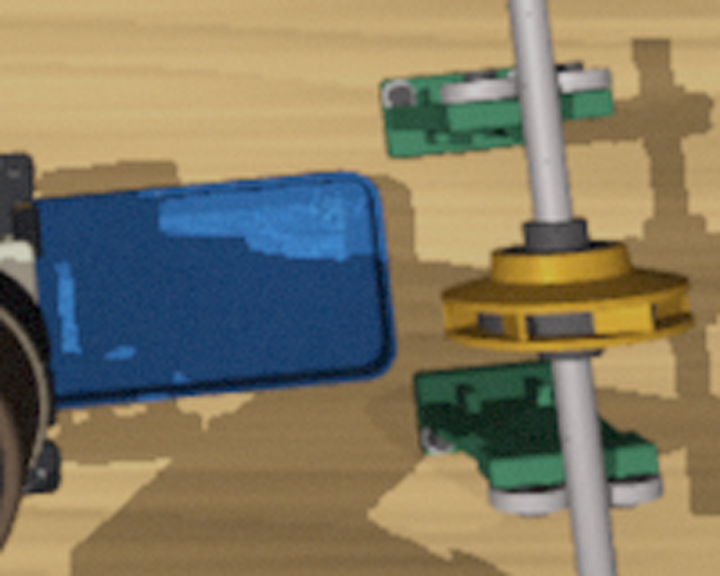

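step_arm(rows=[[[0.36,0.04,-0.5,0,0,0,0],[0.36,0.06,-0.7,0,0,0,0],[0.36,0.06,-0.7,0,0,0,0],[0.36,0.06,-0.7,0,0,0,0],[0.36,0.06,-0.7,0,0,0,0],[0.36,0.06,-0.7,0,0,0,0],[0.36,0.06,-0.7,0,0,0,0]]])

```text
clock: 11.28
tool_pos: [0.4684, 0.0963, 0.0114]
orientation: [-90.0, 0.0, 95.0]
force: [-0.3, 2.9, -0.0]
opening: 0.0597
```

step_arm(rows=[[[0.36,0.06,-0.7,0,0,0,0],[0.36,0.06,-0.7,0,0,0,0],[0.36,0.07,-0.7,0,0,0,0],[0.36,0.06,-0.7,0,0,0,0],[0.36,0.06,-0.7,0,0,0,0],[0.36,0.07,-0.7,0,0,0,0],[0.36,0,0,0,0,0,0]]])

```text
clock: 12.15
tool_pos: [0.4721, 0.0542, 0.0115]
orientation: [-90.0, 0.0, 95.0]
force: [-0.3, -0.4, -0.7]
opening: 0.0595
```

Run:
```python
from h import *
im=ctrl.snapshot("top"); cv2.imwrite("pics/top6.png",im); t=tray(cam("top"),im); print(t[:3])
r,q=sides(t[3],70,170); print(r,q[abs(q[:,0])<40][:,1].min())
o=ctrl.get_obs(); print((o["tool_pos"][:2]-O)@np.c_[UX,UY]*1000,o["tool_pos"])
cv2.imwrite("pics/crop6.png",cv2.resize(im[200:360,250:450],None,fx=3.6,fy=3.6,interpolation=cv2.INTER_CUBIC))
```

```text
(array([483.02011108, -89.9864502 ]), (131.15203857421875, 212.00765991210938), -85.178382396698)
[(np.float64(64.5), np.float64(0.17), 44), (np.float64(-62.1), np.float64(-0.12), 32)] -25.961328192636778
[  2.05739927 224.89354624] [0.47214881 0.05441707 0.0115312 ]
```

View pics/crop6.png

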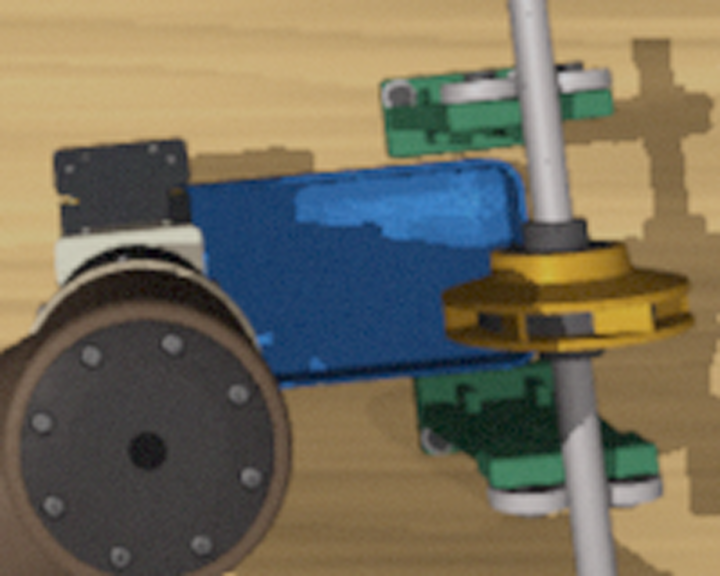

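step_arm(rows=[[[0.36,0.03,-0.4,0,0,0,0],[0.36,0.06,-0.7,0,0,0,0],[0.36,0.06,-0.7,0,0,0,0],[0.36,0.06,-0.7,0,0,0,0],[0.36,0.06,-0.7,0,0,0,0],[0.36,0.06,-0.7,0,0,0,0],[0.36,0.06,-0.7,0,0,0,0],[0.36,0.06,-0.7,0,0,0,0],[0.36,0.06,-0.7,0,0,0,0],[0.36,0.06,-0.6,0,0,0,0],[0.36,0,0,0,0,0,0]]])

```text
clock: 13.58
tool_pos: [0.4778, -0.0117, 0.0115]
orientation: [-90.0, 0.0, 95.0]
force: [0.2, -0.4, 0.7]
opening: 0.0594
```

```bash
cat > m.py <<'E'
from h import *
import sys
im=ctrl.snapshot("top"); cv2.imwrite(f"pics/top{sys.argv[1]}.png",im); c=cam("top")
m=cv2.inRange(cv2.cvtColor(im,cv2.COLOR_BGR2HSV),(100,100,30),(125,255,255))
ks=[k for k in big(m) if cv2.contourArea(k)>60]
q=np.vstack([(plane(c,k[:,0],.037)-O)@np.c_[UX,UY]*1000 for k in ks])
for lo,hi in((-45,-28),(28,50)):
    s=q[(q[:,0]>lo)&(q[:,0]<hi)][:,1]; print("x",lo,hi,"ymin,ymax",s.min(),s.max())
for lo,hi in((60,100),(-100,-60)):
    s=q[(q[:,1]>lo)&(q[:,1]<hi)][:,0]; print("y",lo,hi,"xmin,xmax",s.min(),s.max()) if len(s) else 0
o=ctrl.get_obs(); print((o["tool_pos"][:2]-O)@np.c_[UX,UY]*1000,o["tool_pos"],o["force"])
cv2.imwrite(f"pics/crop{sys.argv[1]}.png",cv2.resize(im[200:360,290:490],None,fx=3.6,fy=3.6,interpolation=cv2.INTER_CUBIC))
E
python3 m.py 7
```

```text
x -45 -28 ymin,ymax 34.41082348251619 36.64838267298704
x 28 50 ymin,ymax -91.75753921031422 112.77087390142859
y 60 100 xmin,xmax -6.078584109206628 65.46474730702225
y -100 -60 xmin,xmax -8.917869018307888 63.80793469029529
[  1.86682778 158.6609477 ] [ 0.47773151 -0.0115801   0.01144825] [-0.43708966 -0.33249015  0.25173182]
```

View pics/crop7.png

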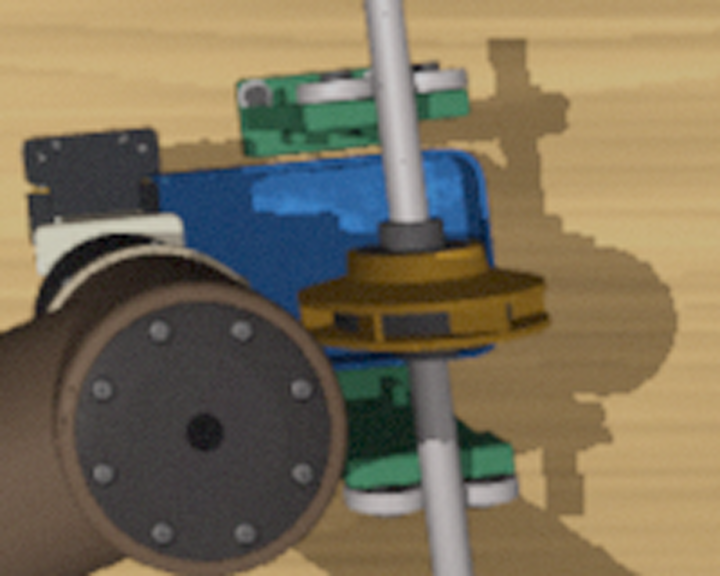

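step_arm(rows=[[[0.36,0.03,-0.4,0,0,0,0],[0.36,0.05,-0.6,0,0,0,0],[0.36,0.05,-0.6,0,0,0,0],[0.36,0.04,-0.4,0,0,0,0],[0.36,0.03,-0.4,0,0,0,0],[0.36,0,-0.2,0,0,0,0],[0.36,0,0,0,0,0,0]]])

```text
clock: 14.5
tool_pos: [0.48, -0.0373, 0.0116]
orientation: [-90.0, 0.0, 95.0]
force: [-0.8, -0.5, -0.2]
opening: 0.0593
```

```bash
python3 m.py 8
```

```text
Traceback (most recent call last):
  File "m.py", line 8, in <module>
    s=q[(q[:,0]>lo)&(q[:,0]<hi)][:,1]; print("x",lo,hi,"ymin,ymax",s.min(),s.max())
                                                                   ~~~~~^^
ValueError: zero-size array to reduction operation minimum which has no identity
```

```bash
sed -i 's/print("x",lo/len(s) and print("x",lo/;s/,s.max())$/,s.max())/' m.py; sed -i 's/len(s) and print("x",lo,hi,"ymin,ymax",s.min(),s.max())/print("x",lo,hi,*(np.r_[s.min(),s.max()] if len(s) else []))/' m.py; python3 m.py 8
```

```text
x -45 -28
x 28 50 -117.00938557223695 85.49227647128589
y 60 100 xmin,xmax 20.831265466544767 66.3102310275904
y -100 -60 xmin,xmax -11.96581269570084 65.20826813006387
[  1.89146521 132.95702805] [ 0.4799963  -0.03718406  0.01158989] [ 0.29622625 -0.22860588  0.31819887]
```

step_arm(rows=[[[0.36,0.01,-0.1,0,0,0,0],[0.36,0.01,-0.1,0,0,0,0],[0.36,0,0,0,0,0,0],[0.36,-0.05,0.6,0,0,0,0],[0.36,-0.2,2.5,0,0,0,0],[0.36,-0.4,5,0,0,0,0],[0.36,-0.4,5,1,0,0,0],[0.36,0,5,5,0,0,0],[0.36,0,6,6,0,0,0],[0.36,0,6,6,0,0,0],[0.36,0,6,0,0,0,0],[0.36,0,0,0,0,0,0]]])

```text
clock: 16.1
tool_pos: [0.4698, 0.2882, 0.1546]
orientation: [-90.1, -0.1, 95.2]
force: [-0.8, -1.0, -0.0]
opening: 0.0595
```

```bash
python3 m.py 9
python3 - <<'E'
from h import *
cv2.imwrite("pics/side9.png",ctrl.snapshot("side"))
E
```

```text
x -45 -28 33.656551846947686 122.69155996289965
x 28 50 -118.70142554914582 122.71738043471034
y 60 100 xmin,xmax -63.11564813228776 66.02076799162433
y -100 -60 xmin,xmax -11.96581269570084 65.97511826208168
[ 19.39156479 456.01872707] [0.46927312 0.28617352 0.15387875] [ 2.24792341e-02  4.44175193e-04 -6.25153081e-01]
```

View pics/crop9.png

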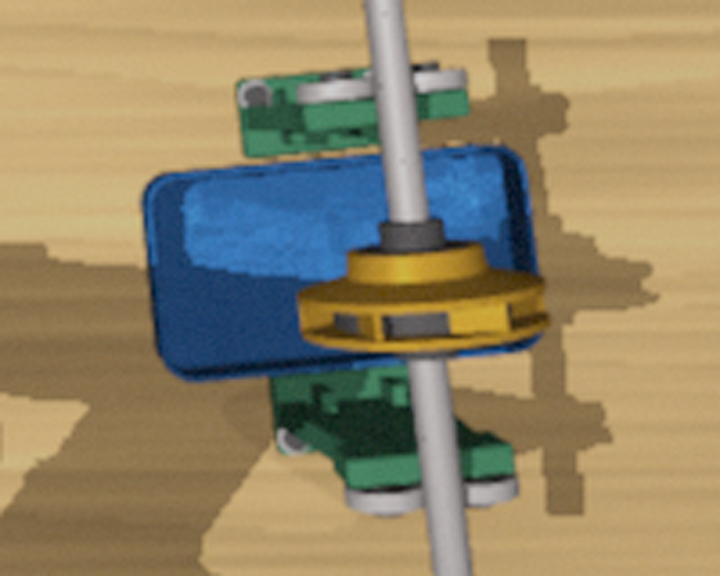

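View pics/side9.png

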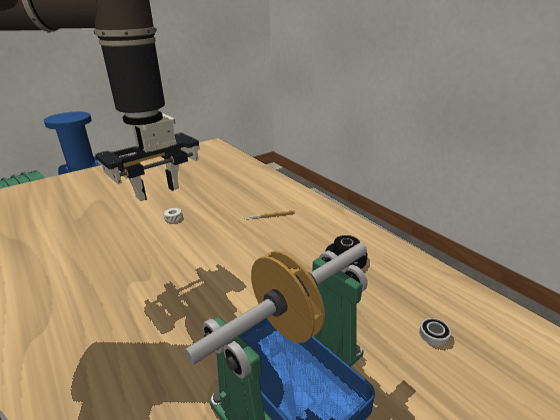

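```bash
python3 -c "
from plant import ctrl
print(ctrl.close_job())"
```

```text
the job is handed in; nothing more can be done
None
```

The tray now sits through the gap, centred under the impeller to about 1–2 mm. I handed the job in at about 16 s of the 72 s.

I pushed its long side with the fingertips to line it up with the stand. Then I pushed its end straight through with both fingertips held 60 mm apart, backed off and lifted clear.

Last checks, from the top camera:

| Check | Measured |
|---|---|
| Front end of tray from stand centre | about 119–120 mm |
| Rear end of tray from stand centre | about 120–123 mm |
| Sideways offset | about 1 mm toward the far (+x) pedestal |
| Turn relative to the gap | within about 0.2° when last fitted, partway in |

- **Disagreement:** the raw ends put the tray centre about 2 mm toward the rear. Part of that is probably the camera seeing the tray's outer rear wall. The final tool position and the front edge both put the centre within about 0.5 mm.
- **Contact:** force readings at the end of each move were about 7 N or less. I saw no sign of the hand touching the stand or impeller.
- **Other parts:** the coupling half, collar, scribe and bearing look unmoved in the final side picture, judged by eye.

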